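# Close the coil can and hold the tuner's service lock turned

## Task

First close the tuning unit: set the loose round cover, knob up, onto the open coil can so that it sits seated and level, and let go of it (set it down, do not drop it). Then take the big-headed key out of its wooden block, push it all the way into the lock on the same unit, rocking it a little if the sticky pins bind, and turn it a quarter turn clockwise seen from above. The lock springs back, so finish while still gripping the key and holding it turned; leave the mug, the meter box and the screwdriver alone.

Things in the scene. Friction and masses are not known exactly. Their poses are not given: they have to be found in the camera images.
- unit: Tuning unit, fixed: a low grey box 160 (x) by 320 (y) by 60 mm high. Origin: centre of its underside. On its flat top, 85 mm toward its -y end, stands the open aluminium coil can; 85 mm toward its +y end the lock: a dark block 52 by 52 mm with a steel face 95 mm above the bench and round the keyhole a raised lip, top 100 mm above the bench.
- can_rim (a point): Centre of the coil can's open mouth, level with its rim, 105 mm above the bench. Can: outer diameter 90, inner diameter 81, 45 mm tall above the unit's top, with a copper coil inside below the rim.
- cover: Loose round aluminium cover, about 150 g, lying knob up. Origin: centre of its underside. From below: bevelled locating boss 76 mm in diameter, 6 mm deep, that drops into the can with 2.5 mm of play all round; disc 96 mm in diameter, 6 to 10 mm above the origin, that rests on the rim; black cylindrical knob 20 mm in diameter, 10 to 44 mm above the origin.
- cover_seat (a point): Centre of the disc's underside on the cover, 6 mm above the cover's origin; it meets can_rim when the cover is seated.
- cover_knob (a point): On the axis of the cover's knob, 34 mm above the cover's origin, 10 mm below the knob's top: a place to grip.
- key_rest: Wooden block fixed to the bench, 62 by 62 by 44 mm high, with a slot in its top (19 by 8 mm, 40 mm deep, long along the block's x) in which the key stands upright at the start. Origin: centre of its underside.
- key: Loose key, about 50 g, upright in the wooden block. Origin: its tip; z up to the head. Same after a half turn about z. Rounded tapered tip 0-10 mm; flat blade 16 wide (x), 5 thick (y), to 22 mm; round neck 5 mm thick, 22-36 mm; collar 24 mm in diameter, 36-39 mm; black flat head 34 wide (x), 12 thick (y), 39-83 mm, gripped across its thickness.
- key_collar (a point): Centre of the underside of the key's collar, 36 mm above the key's tip. In the wooden block the collar rests on the block's top; in the lock it rests on the lip.
- key_head (a point): Point on the key's axis in its head, 63 mm above the tip, 20 mm below the head's top: a place to grip.
- lock_mouth (a point): Centre of the keyhole at the lip's top; key_collar meets it when the key is home. Slot 18 (unit's x) by 7 mm (y), 5 mm lower; the lip slopes into it, 17 mm wide (y) at its top. Blade goes in along the unit's x. From some 15 mm deep two sticky sprung pins rub on it, up to about 15 N: straight pushing may stall, it slips in if the key is rocked a few degrees. It turns only within 3 mm of home; turned, it is captive.
- lock_plug (a joint): Turn of the lock's plug, rad: 0 as the key goes in, growing clockwise seen from above to the stop at 1.6 (a quarter turn). A spring always turns it back (0.03 N m at 0, 0.16 at the stop). The key has about 0.1 rad of play in the plug, so it turns about 0.1 rad farther than the plug.
- mug: White mug, 76 mm in diameter, 90 mm tall, with a handle. Leave alone. Origin: centre of its underside.
- meter: Green-grey boxed meter 90 by 80 by 110 mm high with a black front. Leave alone. Origin: centre of its underside.
- screwdriver: Black-handled screwdriver 160 mm long lying on the bench. Leave alone. Origin near its middle, on its underside.

How it is judged:
On the way, in this order (a step that is already met when the one before it is completed fails the run):
1. the cover sits seated and level on the coil can, let go (horizontal distance between cover_seat and can_rim below 0.005 m and z of cover_seat in the frame of unit between 0.102 and 0.108 m and angle between cover's own z axis and vertical below 0.04 rad and contact force between the fingers and cover below 0.1 N), for 0.2 s.
2. the key is fully home in the lock (horizontal distance between key_collar and lock_mouth below 0.005 m and z of key_collar in the frame of unit below 0.1025 m and angle between key's own z axis and vertical below 0.12 rad), for 0.1 s.
At the end, for the whole second after the job is handed in: Cover seated on the can (within 5 mm of centre, 3 mm of height, 0.04 rad of level), untouched; key in the lock (collar within 2.5 mm of fully down, 5 mm of the axis, tilt under 0.12 rad); plug turned at least 1.25 rad and still; fingers gripping the key with over 2 N (all of step 1 and all of step 2 and value of joint lock_plug above 1.25 rad and velocity of joint lock_plug below 0.3 rad/s and contact force between the fingers and key above 2 N); the arm keeps its last pose, push and grip.
It fails at once if the cover is dropped (falls free faster than 0.6 m/s) (linear speed of cover above 0.6 m/s and contact force between the fingers and cover below 0.1 N).
It fails at once if the mug is moved more than 30 mm (distance of mug from where it was at the start of the episode above 0.03 m).
It fails at once if the meter is moved more than 30 mm (distance of meter from where it was at the start of the episode above 0.03 m).
It fails at once if the screwdriver is moved more than 30 mm (distance of screwdriver from where it was at the start of the episode above 0.03 m).
It also fails if it takes over 64 s, if anything falls off the work surface, if the arm or the gripper's body presses on something with over 40 N, if the wrist force passes 120 N, or if a joint passes its speed limit or range.

## Robot

A 7-joint arm with a two-finger parallel gripper is mounted at the origin on the work surface. World frame = base frame: x ahead of the robot, y to its left, z up, the work surface at z = 0. Lengths are in m, angles in rad, forces in N, time in s.
With the tool pointing down it reaches from about 0.35 to 0.9 m from the base axis. Payload 8.1 kg.
Tool frame: the origin (TCP) lies at the very end of the fingers, on their centre line; the grasp point (between the pads) lies manip.tcp_to_grasp behind it (manip.tcp_to_grasp is the distance from the TCP to the grasp point, in m); z points along the fingers, y is the direction in which the jaws open and shut (so a half turn about z gives the same grasp; the last joint's range is limited). The gripper opens to 85 mm and grips with 20 to 120 N. Pads are 22 mm wide; open, the fingers measure 114 mm over their backs; the gripper's body (76 mm by 85 mm) begins 54 mm behind the grasp point. The pads swing forward as they close: fully open they stand 13 mm farther back than shut.
Start: joints at [1.126, 0.434, 0.025, 1.573, -0.012, 1.134, -0.075], TCP at [0.209, -0.589, 0.231] pointing down, gripper open.
Joint ranges: [-2.62, 2.62], [-0.44, 2.09], [-1.27, 1.32], [0.08, 2.57], [-1.32, 4.46], [0.12, 2], [-2.74, 2.74]. Speed limits (rad/s): [2.22, 2.22, 3.01, 3.01, 3.14, 3.14, 3.14].

## Interface

Orientations are given as [roll, pitch, yaw] about the fixed x, y, z axes, in that order (R = Rz(yaw) Ry(pitch) Rx(roll)).
In Python, from workcell import manip, fingers, inverse_kinematics, optics, finish_job, get_time_s, get_joints, get_joint_vel, get_joint_torque, get_position, get_eef_rot, get_contact_force, get_torque, get_opening gives the robot as it stands. The module is installed in compiled form; this text tells all that it offers. Calls block until the motion is done:
- manip.move_to(position, orientation): joint-space move of the TCP to a pose.
- manip.movel(position, rot=None, max_speed=0.15): straight line of the TCP; rot=None keeps the orientation; max_speed is the mean speed in m/s.
- manip.movej(angles): joint-space move.
- fingers.grip(opening, newtons=None): finger opening in m; newtons is the grip in N (None keeps the last); returns when the fingers have stopped.
- manip.sleep(seconds).
- inverse_kinematics(position, orientation): joint angles nearest the present ones, or None.
- optics.snapshot(name): name is "scene" or "side" or "wrist"; returns a dict with "color" (480x640x3 uint8, red, green, blue), "camera_matrix" (3x3 intrinsics, pixels), "origin" and "attitude" of the camera in the world; the wrist camera has in their place "T_tool_cam" (4x4, takes a point from camera to tool coordinates, whose origin is the TCP and whose axes are the flange's). Camera axes: x right, y down, z forward; pixel columns grow to the right and rows downward; lengths in m; the calibration is good to about 2 mm. A picture is of the moment at which its call begins: read the wrist's pose just before it. There is no depth.
A pose or a line that the arm cannot do raises manip.MotionError and nothing moves.
- finish_job(): hands the job in, once; it reports no verdict.
Readings, each from a call of its own:
- get_time_s(): time.
- get_joints(): joint angles.
- get_joint_vel(): joint speeds.
- get_joint_torque(): joint torques, N m.
- get_position(): TCP position.
- get_eef_rot(): TCP orientation.
- get_contact_force(): force on the tool from outside, world axes, zero at the start.
- get_torque(): the same for the moment, N m.
- get_opening(): finger opening in m.
Only numpy, scipy, OpenCV 4.12 (cv2) and the standard library are available. Lean on these libraries where they do the work, as an engineer would, in place of code of your own. Each camera call takes 0.05 s, during which the arm holds its last target.

## Working session

There is one attempt and no reset: what is moved stays moved. The work goes in short steps, each a Python script; the robot and the scene stay as the last script left them, time stands still between calls to the robot, and variables do not carry over. Pictures are saved under pics/ and viewed, and the job is handed in when it is done.

```bash
mkdir -p pics; ls; python3 - <<'E'
from workcell import *
import cv2
print(get_time_s(),get_position(),get_eef_rot(),get_opening(),manip.tcp_to_grasp)
for n in ["scene","side","wrist"]:
    s=optics.snapshot(n); cv2.imwrite(f"pics/{n}0.png",s["color"][:,:,::-1])
    print(n,{k:v for k,v in s.items() if k!="color"})
E
```

```text
pics
0.0 [ 0.20927078 -0.58838268  0.23051599] [-3.14000142e+00  1.10995478e-04  3.41712372e-01] 0.0852686145493318 0.0187
scene {'camera_matrix': array([[596.31499025,   0.        , 332.25826368],
       [  0.        , 596.31499025, 239.45192936],
       [  0.        ,   0.        ,   1.        ]]), 'origin': array([1.18315709, 0.6230367 , 1.33097792]), 'attitude': array([-2.53120471e+00, -1.98465904e-03,  2.33274466e+00])}
side {'camera_matrix': array([[447.92803775,   0.        , 320.86170314],
       [  0.        , 447.92803775, 237.64209504],
       [  0.        ,   0.        ,   1.        ]]), 'origin': array([ 0.37180268, -0.79623325,  0.71361931]), 'attitude': array([-2.22066336,  0.02076535, -0.21953204])}
wrist {'camera_matrix': array([[382.08825845,   0.        , 316.75187726],
       [  0.        , 382.08825845, 235.27413408],
       [  0.        ,   0.        ,   1.        ]]), 'T_tool_cam': array([[-2.10520574e-04, -9.59931113e-01, -2.80235996e-01,
         7.10193668e-02],
       [ 9.99999860e-01, -6.57805883e-05, -5.25898573e-04,
        -7.17049287e-04],
       [ 4.86392314e-04, -2.80236068e-01,  9.59930992e-01,
        -1.41921991e-01],
       [ 0.00000000e+00,  0.00000000e+00,  0.00000000e+00,
         1.00000000e+00]])}
```

View pics/scene0.png

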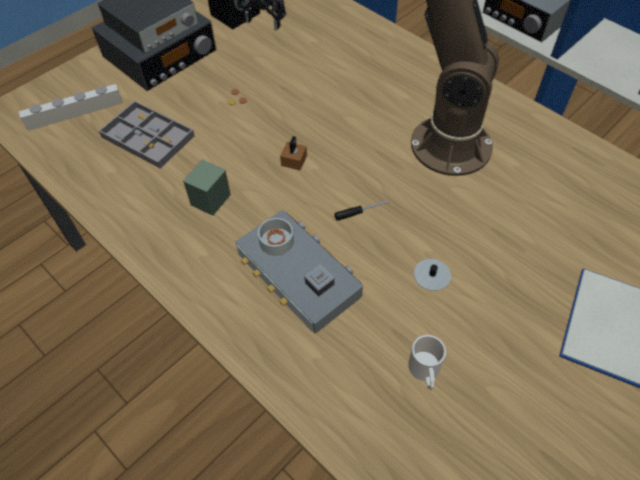

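View pics/side0.png

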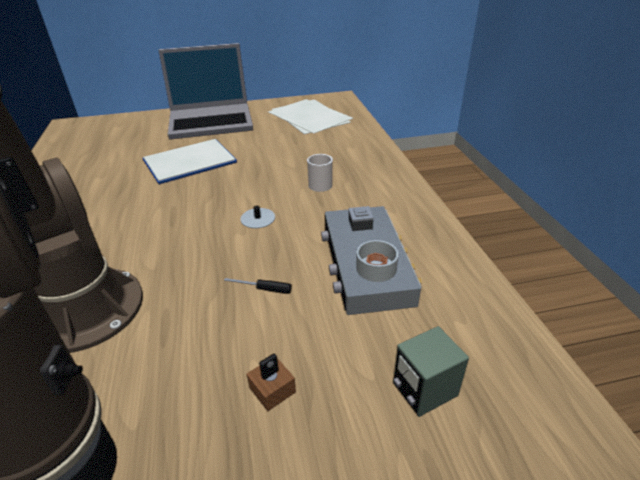

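View pics/wrist0.png

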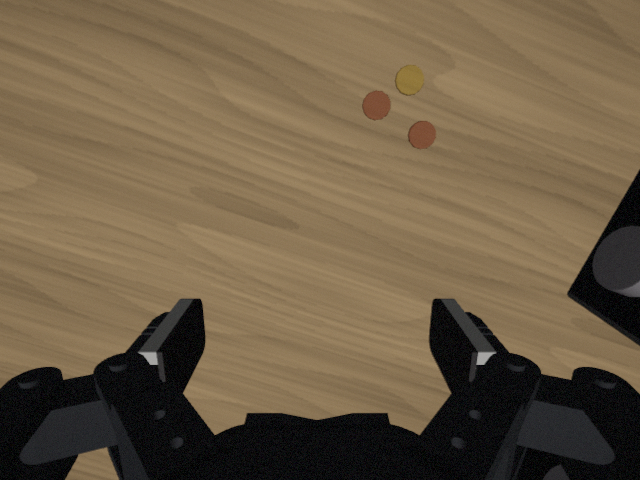

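The scene view shows the can at (276,236), lock (320,278), cover (433,272), key block (293,155), screwdriver (360,210), meter (207,187) and mug (428,357). I'll zoom in for precise pixel positions.

```bash
cat > h.py <<'E'
import numpy as np, cv2
from workcell import *
from scipy.spatial.transform import Rotation as R
def rm(rpy): return R.from_euler('xyz',rpy).as_matrix()
CAM={'scene':(np.array([[596.31499025,0,332.25826368],[0,596.31499025,239.45192936],[0,0,1]]),np.array([1.18315709,0.6230367,1.33097792]),rm([-2.53120471,-1.98465904e-03,2.33274466])),
'side':(np.array([[447.92803775,0,320.86170314],[0,447.92803775,237.64209504],[0,0,1]]),np.array([0.37180268,-0.79623325,0.71361931]),rm([-2.22066336,0.02076535,-0.21953204]))}
KW=np.array([[382.08825845,0,316.75187726],[0,382.08825845,235.27413408],[0,0,1]])
TW=np.array([[-2.10520574e-04,-9.59931113e-01,-2.80235996e-01,7.10193668e-02],[9.99999860e-01,-6.57805883e-05,-5.25898573e-04,-7.17049287e-04],[4.86392314e-04,-2.80236068e-01,9.59930992e-01,-1.41921991e-01],[0,0,0,1]])
def wcam(p,rpy):
    Rt=rm(rpy); return (KW,np.array(p)+Rt@TW[:3,3],Rt@TW[:3,:3])
def w(cam,uv,z):
    K,o,Rc=CAM[cam] if isinstance(cam,str) else cam
    d=Rc@np.linalg.inv(K)@np.array([uv[0],uv[1],1.]); return o+d*(z-o[2])/d[2]
def px(cam,P):
    K,o,Rc=CAM[cam] if isinstance(cam,str) else cam
    P=np.atleast_2d(P); q=(P-o)@Rc@K.T; return q[:,:2]/q[:,2:]
def snap(name,fn):
    p,r=get_position(),get_eef_rot(); s=optics.snapshot(name); cv2.imwrite(fn,s["color"][:,:,::-1]); return s["color"],p,r
E
python3 - <<'E'
import sys; sys.path.insert(0,'.')
from h import *
for n,uv,z in [('scene',(276,228),.105),('side',(377,250),.105),('scene',(319.5,275),.095),('side',(361,213),.095),('scene',(433,274),.008),('side',(258,218),.008),('scene',(293,155),.044),('side',(270,377),.044),
 ('scene',(428,372),0),('side',(320,186),0),('scene',(360,210),.01),('side',(262,285),.01),('scene',(208,200),0.03)]: print(n,uv,w(n,uv,z).round(3))
a=cv2.imread('pics/scene0.png')
b=cv2.imread('pics/side0.png')
cv2.imwrite('pics/c1.png',cv2.resize(a[200:340,220:460],None,fx=3.3,fy=3.3,interpolation=cv2.INTER_CUBIC))
cv2.imwrite('pics/c2.png',cv2.resize(b[190:330,220:440],None,fx=3.6,fy=3.6,interpolation=cv2.INTER_CUBIC))
c=np.vstack([cv2.resize(a[125:180,250:340],None,fx=5,fy=5,interpolation=cv2.INTER_CUBIC),cv2.resize(b[345:415,230:320],(450,300),interpolation=cv2.INTER_CUBIC)])
cv2.imwrite('pics/c3.png',c)
E
```

```text
scene (276, 228) [ 0.634 -0.095  0.105]
side (377, 250) [ 0.642 -0.084  0.105]
scene (319.5, 275) [0.654 0.078 0.095]
side (361, 213) [0.654 0.075 0.095]
scene (433, 274) [0.41  0.251 0.008]
side (258, 218) [0.41  0.244 0.008]
scene (293, 155) [ 0.391 -0.287  0.044]
side (270, 377) [ 0.375 -0.306  0.044]
scene (428, 372) [ 0.628  0.409 -0.   ]
side (320, 186) [0.617 0.383 0.   ]
scene (360, 210) [ 0.386 -0.026  0.01 ]
side (262, 285) [ 0.389 -0.031  0.01 ]
scene (208, 200) [ 0.665 -0.347  0.03 ]
```

View pics/c1.png

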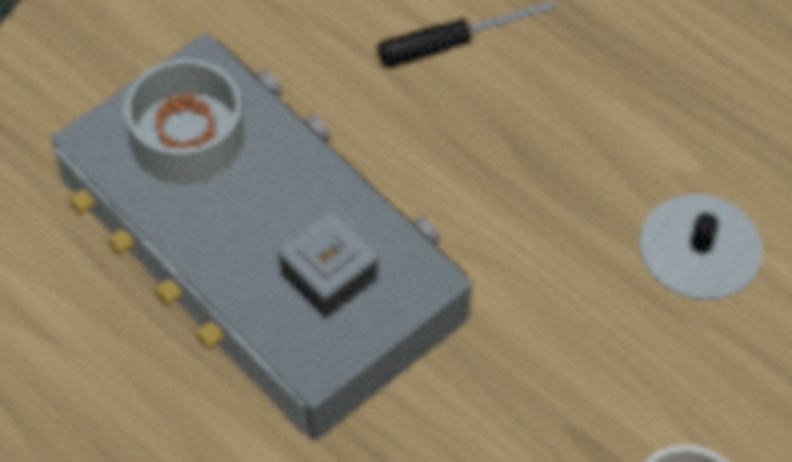

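View pics/c2.png

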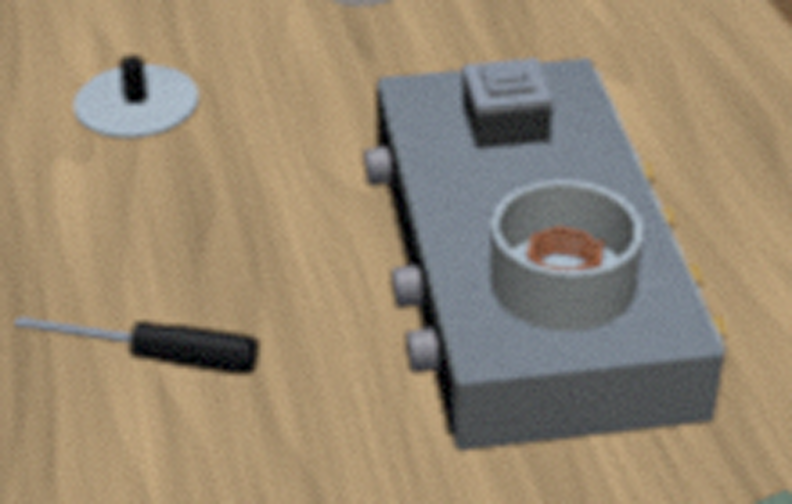

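View pics/c3.png

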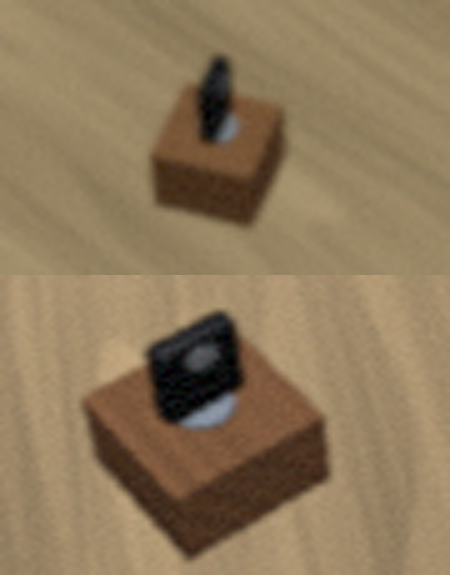

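```bash
python3 - <<'E'
from h import *
pi=np.pi
for P in ([.375,-.3,.25],[.645,-0.0,.32],[.66,.078,.11],[.41,.248,.02],[.638,-.09,.13]):
  for yaw in (-pi+.01,-2.5,-2,-1.5,-1,-.5,0,.5,1,1.5,2,2.5,3):
    q=inverse_kinematics(P,[pi,0,yaw])
    print(P,yaw,None if q is None else np.round(q,2))
E
```

```text
[0.375, -0.3, 0.25] -3.1315926535897933 [ 1.11  0.25 -0.66  1.85  0.17  1.1   1.97]
[0.375, -0.3, 0.25] -2.5 [ 1.39  0.36 -1.06  1.83  0.34  1.15  2.43]
[0.375, -0.3, 0.25] -2 [-0.35  0.3   1.18  1.94 -0.31  1.1  -2.62]
[0.375, -0.3, 0.25] -1.5 [ 0.38  0.18  0.22  1.9  -0.04  1.07 -2.46]
[0.375, -0.3, 0.25] -1 [ 0.46  0.18  0.12  1.89 -0.02  1.07 -1.98]
[0.375, -0.3, 0.25] -0.5 [ 0.53  0.18  0.04  1.89 -0.01  1.07 -1.5 ]
[0.375, -0.3, 0.25] 0 [ 0.6   0.19 -0.04  1.88  0.01  1.07 -1.02]
[0.375, -0.3, 0.25] 0.5 [ 0.69  0.19 -0.14  1.88  0.03  1.08 -0.54]
[0.375, -0.3, 0.25] 1 [ 0.77  0.2  -0.25  1.87  0.06  1.08 -0.07]
[0.375, -0.3, 0.25] 1.5 [ 0.86  0.21 -0.35  1.86  0.08  1.08  0.41]
[0.375, -0.3, 0.25] 2 [ 0.93  0.22 -0.44  1.86  0.11  1.09  0.88]
[0.375, -0.3, 0.25] 2.5 [ 1.01  0.23 -0.54  1.85  0.13  1.09  1.35]
[0.375, -0.3, 0.25] 3 [ 1.09  0.25 -0.63  1.85  0.16  1.1   1.83]
[0.645, -0.0, 0.32] -3.1315926535897933 [ 0.38  0.52 -0.76  1.33  0.36  1.42  1.21]
[0.645, -0.0, 0.32] -2.5 [ 0.52  0.62 -1.07  1.32  0.54  1.5   1.71]
[0.645, -0.0, 0.32] -2 [ 0.52  0.62 -1.07  1.32  0.54 
[... 2677 characters left out ...]
0.75  1.21  2.18]
[0.638, -0.09, 0.13] -1.5 [-0.59  0.83  1.15  1.69 -0.81  1.18 -2.29]
[0.638, -0.09, 0.13] -1 [ 0.01  0.56  0.06  1.64 -0.04  0.95 -2.48]
[0.638, -0.09, 0.13] -0.5 [ 0.08  0.56 -0.04  1.63  0.03  0.95 -2.04]
[0.638, -0.09, 0.13] 0 [ 0.16  0.56 -0.16  1.63  0.1   0.96 -1.6 ]
[0.638, -0.09, 0.13] 0.5 [ 0.28  0.58 -0.34  1.62  0.22  0.98 -1.2 ]
[0.638, -0.09, 0.13] 1 [ 0.34  0.6  -0.44  1.61  0.29  1.   -0.76]
[0.638, -0.09, 0.13] 1.5 [ 0.41  0.62 -0.54  1.6   0.36  1.02 -0.32]
[0.638, -0.09, 0.13] 2 [ 0.47  0.65 -0.65  1.6   0.44  1.05  0.13]
[0.638, -0.09, 0.13] 2.5 [ 0.53  0.68 -0.76  1.59  0.51  1.08  0.56]
[0.638, -0.09, 0.13] 3 [ 0.5   0.66 -0.7   1.59  0.47  1.06  1.1 ]
```

```bash
python3 - <<'E'
from h import *
pi=np.pi
manip.move_to([.38,-.297,.22],[pi,0,1.5]); print(get_time_s()); _,p,r=snap('wrist','pics/wk.png'); print(p,r)
manip.move_to([.645,-.007,.26],[pi,0,2.]);print(get_time_s()); _,p,r=snap('wrist','pics/wu.png'); print(p,r)
manip.move_to([.41,.248,.2],[pi,0,2.]);print(get_time_s()); _,p,r=snap('wrist','pics/wc.png'); print(p,r)
E
```

```text
1.425
[ 0.37954211 -0.29857398  0.22001897] [-3.14158932e+00  5.91011612e-04  1.49649318e+00]
2.9417
[ 0.64466644 -0.00925476  0.259808  ] [-3.14053121e+00  1.03823457e-03  1.99710586e+00]
4.3167
[0.41129985 0.24727951 0.20017101] [3.14096527e+00 2.38629738e-04 1.99801720e+00]
```

View pics/wk.png

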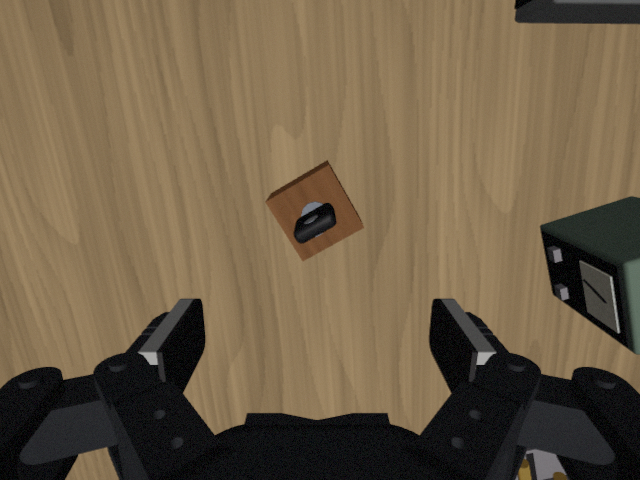

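View pics/wu.png

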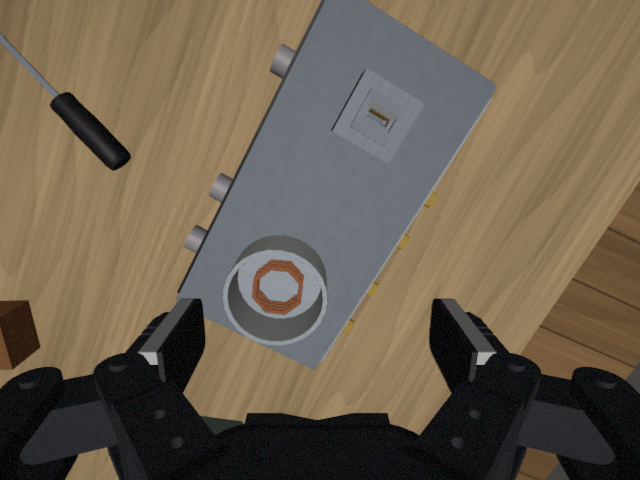

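View pics/wc.png

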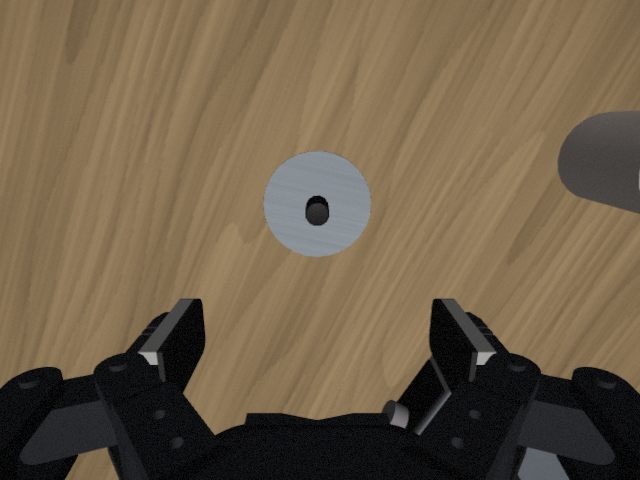

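Clear views: cover disc centre about (317,204), can rim about (275,297), keyhole (379,117), key head (315,222). I'll refine these with fits.

```bash
python3 - <<'E'
from h import *
a=cv2.imread('pics/wu.png'); k=cv2.imread('pics/wk.png')
cv2.imwrite('pics/d1.png',cv2.resize(a[60:170,320:440],None,fx=5,fy=5,interpolation=cv2.INTER_CUBIC))
cv2.imwrite('pics/d2.png',cv2.resize(k[155:265,255:375],None,fx=5,fy=5,interpolation=cv2.INTER_CUBIC))
cv2.imwrite('pics/d3.png',cv2.resize(a[225:350,215:335],None,fx=4.5,fy=4.5,interpolation=cv2.INTER_CUBIC))
c=cv2.imread('pics/wc.png').astype(int)
m=((c[:,:,0]>c[:,:,2]-5)&(c[:,:,0]>90)).astype(np.uint8); m[:130]=0;m[280:]=0;m[:,:240]=0;m[:,400:]=0
cs,_=cv2.findContours(m,cv2.RETR_EXTERNAL,cv2.CHAIN_APPROX_NONE); b=max(cs,key=cv2.contourArea)
print(cv2.fitEllipse(b),cv2.boundingRect(b))
W=wcam([0.41129985,0.24727951,0.20017101],[3.14096527,2.38629738e-04,1.99801720])
P=np.array([w(W,q,.009) for q in b[:,0]]); print(cv2.minEnclosingCircle(P[:,:2].astype(np.float32)), cv2.fitEllipse(P[:,:2].astype(np.float32)*1000))
print(w(W,(317,213),.044))
E
```

```text
((316.714599609375, 203.28138732910156), (104.41877746582031, 105.99691772460938), 87.317626953125) (264, 151, 107, 106)
((0.4101155996322632, 0.24827131628990173), 0.0477130264043808) ((409.9669494628906, 248.25592041015625), (94.02165985107422, 94.29119873046875), 9.447915077209473)
[0.40973512 0.24931622 0.044     ]
```

View pics/d1.png

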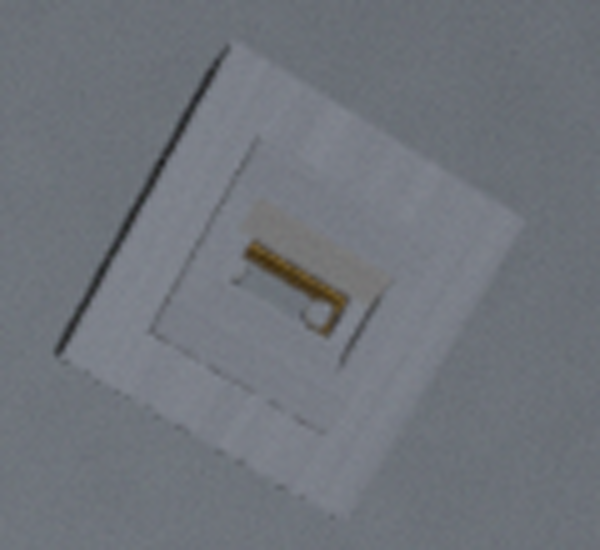

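View pics/d2.png

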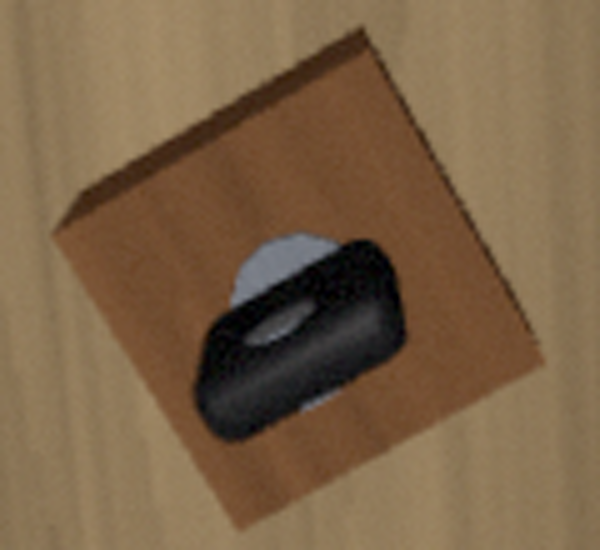

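View pics/d3.png

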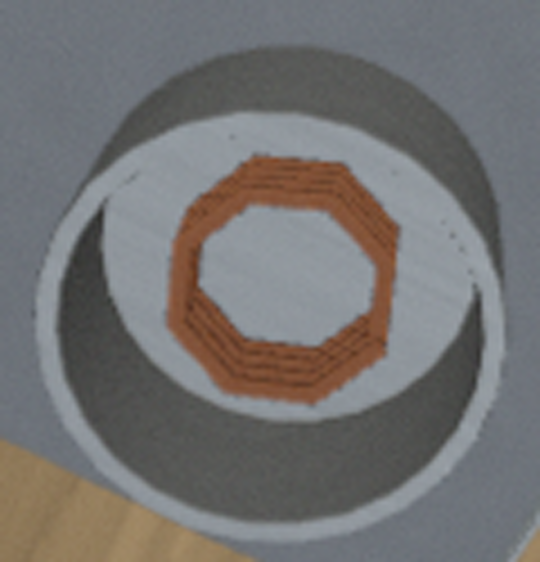

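```bash
cat > m.py <<'E'
from h import *
from scipy.optimize import least_squares
Wu=wcam([0.64466644,-0.00925476,0.259808],[-3.14053121,1.03823457e-03,1.99710586])
Wk=wcam([0.37954211,-0.29857398,0.22001897],[-3.14158932,5.91011612e-04,1.49649318])
lk=[w(Wu,(320+x/5,60+y/5),.095) for x,y in [(232,41),(523,222),(345,520),(60,355)]]
lk=np.array(lk); print('lock',lk.mean(0),np.linalg.norm(np.diff(lk,axis=0),axis=1))
e=[lk[1]-lk[0],lk[2]-lk[3],]; print('dirs',[np.arctan2(v[1],v[0]) for v in e+[lk[0]-lk[3],lk[1]-lk[2]]])
lp=np.array([w(Wu,(320+x/5,60+y/5),.1) for x,y in [(258,137),(150,330),(325,433)]]); print('lip ctr',(lp[0]+lp[2])/2, np.linalg.norm(np.diff(lp,axis=0),axis=1))
bt=np.array([w(Wk,(255+x/5,155+y/5),.044) for x,y in [(53,233),(368,57),(545,357),(238,530)]]); print('rest',bt.mean(0),np.linalg.norm(np.diff(bt,axis=0),axis=1))
print([np.arctan2(*(v[1::-1])) for v in (bt[1]-bt[0],bt[2]-bt[3],bt[2]-bt[1],bt[3]-bt[0])])
kt=np.array([w(Wk,(255+x/5,155+y/5),.044+.047) for x,y in [(207,425),(400,335),(390,262),(210,320)]]); print('headtop approx',kt)
op=np.array([w(Wu,(215+x/4.5,225+y/4.5),.105) for x,y in [(36,310),(505,330),(280,541),(62,400),(130,491),(470,430),(410,500)]])
f=least_squares(lambda c:np.hypot(*(op[:,:2]-c[:2]).T)-c[2],[.64,-.09,.045]); print('can',f.x,f.fun)
E
python3 m.py
```

```text
lock [0.65536362 0.07822604 0.095     ] [0.05179841 0.05108821 0.05200421]
dirs [np.float64(-0.08668463657229222), np.float64(-0.08068538800869833), np.float64(1.4891202407704451), np.float64(1.4931608897174964)]
lip ctr [0.65497364 0.07809744 0.1       ] [0.03138935 0.0312923 ]
rest [ 0.3770614  -0.30205508  0.044     ] [0.06061951 0.05975071 0.06190925]
[np.float64(0.43271405870783874), np.float64(0.46251648763885855), np.float64(-1.1013374026759573), np.float64(-1.122929679884031)]
headtop approx [[ 0.36275381 -0.30916167  0.091     ]
 [ 0.39213349 -0.29754793  0.091     ]
 [ 0.39135617 -0.28656815  0.091     ]
 [ 0.36462222 -0.2932336   0.091     ]]
can [ 0.6415164  -0.09038742  0.04376097] [ 0.0006153   0.00051197  0.00070452 -0.00106046  0.000125   -0.00103183
  0.00013549]
```

```bash
cat >> h.py <<'E'
def go(pos,rpy,sp=0.15,tol=.0004,n=2):
    """line to pose, then trim the standing error"""
    pos=np.array(pos,float); t=pos.copy()
    manip.movel(t,rpy,sp)
    for _ in range(n):
        e=pos-get_position()
        if np.linalg.norm(e)<tol: break
        t=t+e; manip.movel(t,rpy,0.05)
    return t
E
python3 - <<'E'
from h import *
pi=np.pi; r=[pi,0,2.0]
print(get_position(),get_eef_rot(),get_contact_force())
go([.4099,.2487,.075],r); print(get_time_s(),get_position())
t=go([.4099,.2487,.0155],r,.1); print(get_time_s(),get_position(),get_contact_force())
fingers.grip(0.012,40); print(get_time_s(),get_opening(),get_position(),get_contact_force())
go([.4099,.2487,.06],r,.1); print(get_time_s(),get_opening(),get_position(),get_contact_force(),get_eef_rot())
snap('wrist','pics/w1.png')
E
```

```text
[0.41137125 0.24726371 0.20013395] [3.14101680e+00 7.79924048e-05 1.99771745e+00] [-0.42692814  0.27006318  0.01613813]
5.6 [0.40984067 0.24840488 0.07496299]
6.3417 [0.40998375 0.24898275 0.01573243] [0.01195106 0.85243416 0.85725711]
6.9583 0.018780064797934863 [0.41003906 0.24873088 0.01583382] [-0.97205402 -1.13051876  4.91275909]
7.55 0.018979833308263545 [0.40993334 0.24837752 0.05982845] [ 0.15996962 -0.61713973 -1.23737219] [3.14154585e+00 2.24956002e-04 1.99962629e+00]
```

View pics/w1.png

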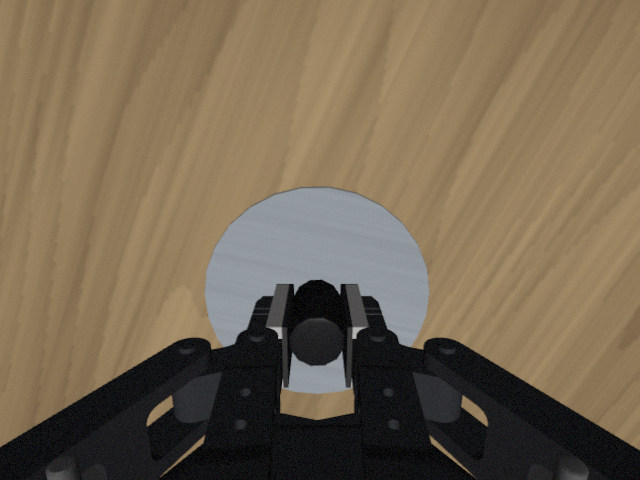

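The cover is held square, with the disc visible from x 205 to 430 and its top edge at y 186. Next I fit its centre in the tool frame.

```bash
python3 - <<'E'
from h import *
from scipy.optimize import least_squares
W=wcam([0.40993334,0.24837752,0.05982845],[3.14154585,2.24956002e-04,1.99962629])
c=cv2.imread('pics/w1.png').astype(int)
m=((c[:,:,0]>c[:,:,2]-5)&(c[:,:,0]>90)).astype(np.uint8); m[:150]=0;m[300:]=0;m[:,:190]=0;m[:,450:]=0
pts=[]
for y in range(200,298,4):
    x=np.where(m[y])[0]; pts+= [(x.min()-.5,y),(x.max()+.5,y)]
for x in range(250,390,8): pts.append((x,np.where(m[:,x])[0].min()-.5))
P=np.array([w(W,q,.0542) for q in pts])
f=least_squares(lambda c:np.hypot(*(P[:,:2]-c[:2]).T)-c[2],[.41,.25,.048],loss='soft_l1',f_scale=.001)
d=f.x[:2]-np.array([0.40993334,0.24837752]); Rt=rm([3.14154585,0,1.99962629])
print(f.x,np.abs(f.fun).max(),Rt.T@np.array([d[0],d[1],0]))
E
```

```text
[0.40880773 0.24853206 0.04697653] 0.0003629797510853114 [ 6.08585284e-04 -9.59427649e-04 -4.49046582e-08]
```

```bash
python3 - <<'E'
from h import *
pi=np.pi; r=[pi,0,2.0]; xy=[.6423,-.0905]
go([.41,.2484,.18],r,.2,n=0)
go(xy+[.18],r,.25); 
go(xy+[.128],r,.12,n=3); print(get_time_s(),get_position(),get_eef_rot(),get_contact_force())
snap('side','pics/s1.png'); snap('scene','pics/s2.png')
E
python3 - <<'E'
import cv2,numpy as np
a=cv2.imread('pics/s1.png')[190:310,310:440];b=cv2.imread('pics/s2.png')[170:290,220:340]
cv2.imwrite('pics/e1.png',np.hstack([cv2.resize(a,(400,370),interpolation=2),cv2.resize(b,(400,370),interpolation=2)]))
E
```

```text
11.225 [ 0.64253975 -0.09035302  0.12824484] [ 3.14134291e+00 -1.57259164e-04  2.00009284e+00] [ 0.86577194  0.06639556 -1.85632815]
```

View pics/e1.png

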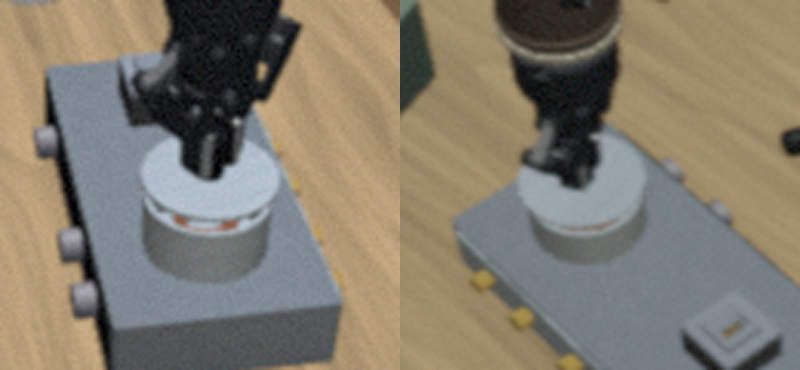

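```bash
python3 - <<'E'
from h import *
def ext(cam,c,r,z):
    t=np.linspace(0,6.28,200); p=px(cam,np.c_[c[0]+r*np.cos(t),c[1]+r*np.sin(t),0*t+z]); return p[:,0].min(),p[:,0].max(),p[:,1].min(),p[:,1].max()
for cam,x0,y0,s in (('side',310,190,400/130),('scene',220,170,400/120)):
  for c,r,z in (((.6415,-.0905),.045,.105),((.6415,-.0905),.048,.1205)):
    e=np.array(ext(cam,c,r,z)); print(cam,z,((e-[x0,x0,y0,y0])*s).round(1))
E
```

```text
side 0.105 [143.8 273.6 150.9 232.3]
side 0.1205 [140.1 280.  131.2 217.5]
scene 0.105 [124.5 243.1 155.1 251.1]
scene 0.1205 [118.4 246.  139.8 242.6]
```

```bash
python3 - <<'E'
import cv2,numpy as np
a=cv2.imread('pics/s1.png')[235:285,350:410];b=cv2.imread('pics/s2.png')[210:260,250:310]
cv2.imwrite('pics/e2.png',np.vstack([cv2.resize(a,None,fx=6,fy=6,interpolation=2),cv2.resize(b,None,fx=6,fy=6,interpolation=2)]))
E
```

```text
(no output)
```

View pics/e2.png

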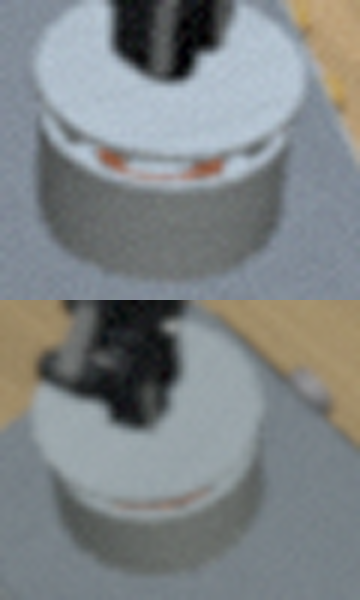

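```bash
python3 - <<'E'
from h import *
pi=np.pi; r=[pi,0,2.0]; xy=[.6416,-.0902]
t=go(xy+[.128],r,.05,tol=.0003,n=3); print(get_position())
f0=get_contact_force(); z=.128
while z>.112:
    z-=.001; manip.movel([t[0],t[1],z],r,.03); f=get_contact_force()-f0
    p=get_position(); print(round(get_time_s(),2),p.round(4),f.round(2))
    if abs(f[2])>6 or np.hypot(f[0],f[1])>8: break
E
```

```text
[ 0.64168936 -0.0901666   0.12803567]
12.32 [ 0.6416 -0.0902  0.1269] [-0.35  0.78  0.63]
12.57 [ 0.6416 -0.0902  0.1259] [-0.26 -0.13  0.3 ]
12.82 [ 0.6416 -0.0902  0.1249] [ 0.33 -0.11  0.21]
13.07 [ 0.6416 -0.0902  0.1239] [-0.57 -0.17  0.76]
13.32 [ 0.6416 -0.0902  0.1229] [-0.84  0.34  0.18]
13.57 [ 0.6416 -0.0902  0.1219] [-0.74 -0.07  0.23]
13.82 [ 0.6415 -0.0902  0.1209] [-1.45  0.36  0.53]
14.07 [ 0.6416 -0.0902  0.1199] [-0.45  0.43  0.6 ]
14.32 [ 0.6416 -0.0902  0.1189] [-0.37  0.25  0.77]
14.57 [ 0.6416 -0.0902  0.1179] [ 0.19 -0.25  0.27]
14.82 [ 0.6416 -0.0902  0.1169] [-0.8  -0.76 -0.16]
15.07 [ 0.6416 -0.0903  0.1159] [-1.06 -0.16  0.69]
15.32 [ 0.6416 -0.0902  0.115 ] [-1.14  0.41 -0.2 ]
15.57 [ 0.6417 -0.0902  0.1149] [-3.73 -0.13  9.28]
```

Seated exactly at the predicted height (TCP 0.1149). Releasing.

```bash
python3 - <<'E'
from h import *
pi=np.pi; r=[pi,0,2.0]
p=get_position()
manip.movel([.6416,-.0902,.1149],r,.03)
fingers.grip(.045); print(get_time_s(),get_opening(),get_contact_force())
manip.movel([p[0],p[1],.19],r,.15); print(get_time_s(),get_position())
manip.sleep(.1)
snap('side','pics/s3.png'); _,a,b=snap('wrist','pics/w3.png'); print(a,b)
c=cv2.imread('pics/s3.png')[220:300,330:430]; d=cv2.imread('pics/w3.png')
cv2.imwrite('pics/e3.png',np.hstack([cv2.resize(c,(400,320),interpolation=2),cv2.resize(d,(400,320))]))
E
```

```text
16.2 0.04515047488966422 [-0.10813703 -0.24739013 -0.15308813]
16.85 [ 0.64124443 -0.09039838  0.18933386]
[ 0.64089499 -0.09039464  0.18856572] [-3.13956947e+00 -1.02429915e-03  1.99994834e+00]
```

View pics/e3.png

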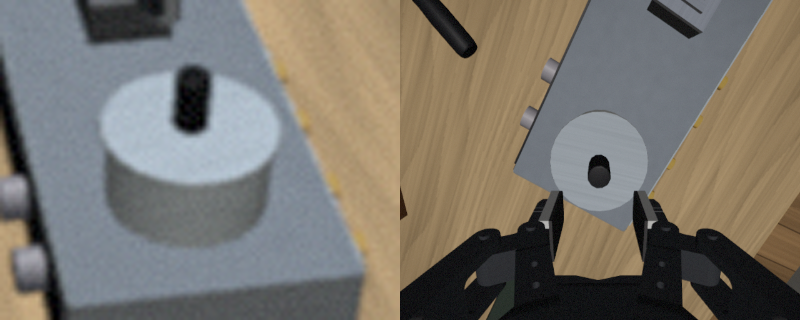

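The cover sits flush and level on the can. Now the key.

```bash
python3 - <<'E'
from h import *
pi=np.pi; r=[pi,0,.452]
manip.move_to([.377,-.302,.17],r)
manip.movel([.377,-.302,.15],r,.1); print(get_time_s())
_,a,b=snap('wrist','pics/w4.png'); print(a,b)
cv2.imwrite('pics/e4.png',cv2.resize(cv2.imread('pics/w4.png')[170:370,220:420],None,fx=3,fy=3,interpolation=2))
E
```

```text
18.6833
[ 0.37738809 -0.30131477  0.14960976] [-3.14023445e+00  3.12017349e-04  4.53862970e-01]
```

View pics/e4.png

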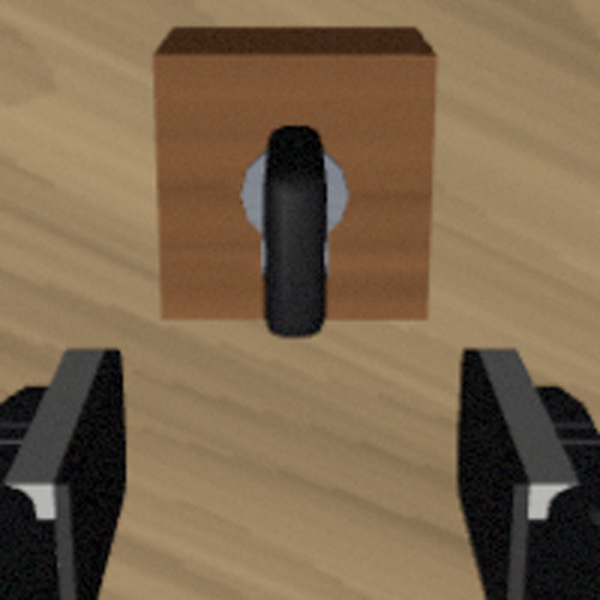

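```bash
python3 - <<'E'
from h import *
W=wcam([0.37738809,-0.30131477,0.14960976],[-3.14023445,3.12017349e-04,.45386297])
b=np.array([w(W,(220+x/3,170+y/3),.044) for x,y in [(154,55),(436,55),(428,320),(161,320)]]); print(b.mean(0),np.linalg.norm(np.diff(b,axis=0),axis=1),[np.arctan2(*(v[1::-1])) for v in (b[0]-b[3],b[1]-b[2],b[0]-b[1])])
t=np.array([w(W,(220+x/3,170+y/3),.091) for x,y in [(265,325),(326,325)]]);print(t.mean(0),np.linalg.norm(t[0]-t[1]))
c=np.array([w(W,(220+x/3,170+y/3),.047) for x,y in [(242,195),(348,195)]]);print(c.mean(0),np.linalg.norm(c[0]-c[1]))
E
```

```text
[ 0.37705437 -0.30148333  0.044     ] [0.06123947 0.0619027  0.06202802] [np.float64(0.4465680916663369), np.float64(0.4593029996295777), np.float64(2.0247498671378428)]
[ 0.36582606 -0.30703976  0.091     ] 0.011495306633939797
[ 0.37722746 -0.30146295  0.047     ] 0.02355165521679383
```

```bash
python3 - <<'E'
from h import *
pi=np.pi; r=[pi,0,.453]
go([.3771,-.3016,.0543],r,.1,tol=.0003); print(get_time_s(),get_position(),get_eef_rot(),get_contact_force())
fingers.grip(.004,90); print(get_time_s(),get_opening(),get_position(),get_contact_force(),get_torque())
go([.3771,-.3016,.14],r,.12,n=0); print(get_time_s(),get_opening(),get_position(),get_contact_force())
_,a,b=snap('wrist','pics/w5.png'); print(a,b)
manip.movel([.3771,-.3016,.20],r,.2)
E
```

```text
20.0917 [ 0.37686091 -0.30150634  0.05415689] [ 3.14094382e+00 -2.98301810e-04  4.52926615e-01] [-0.20450155  0.82689582 -0.71076211]
20.4917 0.011313782411799162 [ 0.37681363 -0.3014335   0.05403462] [-1.26881211 -0.35726325  5.28122032] [ 0.14283055  0.23712538 -0.00724024]
21.3583 0.010875148836746926 [ 0.37662724 -0.30135962  0.1393497 ] [-0.36883762  0.76290679 -1.52685927]
[ 0.37662724 -0.30135962  0.1393497 ] [-3.14066527e+00  5.38061423e-04  4.52937349e-01]
```

View pics/w5.png

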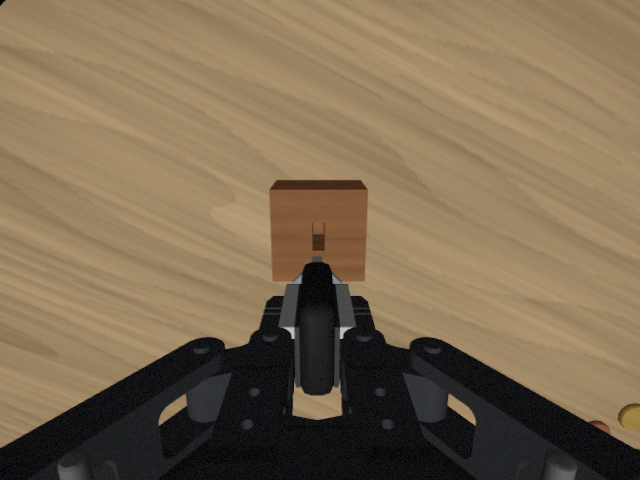

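```bash
python3 - <<'E'
from h import *
cv2.imwrite('pics/e5.png',cv2.resize(cv2.imread('pics/w5.png')[240:410,260:375],None,fx=3.5*1,fy=3.5,interpolation=2))
W=(KW,TW[:3,3],TW[:3,:3])  # tool frame, tool z
for z,x,ys in ((-.0369,18,0),(-.0369,-17,0),(.0071,12,0),(.0101,12,0),(.0461,0,0)):
    for o in (-.001,0,.001): print(z,x,o,px(W,[[x/1000+o,0,z]]).round(1))
E
```

```text
-0.0369 18 -0.001 [[319.3 309.2]]
-0.0369 18 0 [[319.3 306.2]]
-0.0369 18 0.001 [[319.3 303.2]]
-0.0369 -17 -0.001 [[319.1 405.5]]
-0.0369 -17 0 [[319.1 402.9]]
-0.0369 -17 0.001 [[319.2 400.4]]
0.0071 12 -0.001 [[318.7 273.2]]
0.0071 12 0 [[318.7 270.9]]
0.0071 12 0.001 [[318.7 268.7]]
0.0101 12 -0.001 [[318.6 270.5]]
0.0101 12 0 [[318.6 268.3]]
0.0101 12 0.001 [[318.6 266.1]]
0.0461 0 -0.001 [[318.3 266.6]]
0.0461 0 0 [[318.3 264.8]]
0.0461 0 0.001 [[318.3 263. ]]
```

View pics/e5.png

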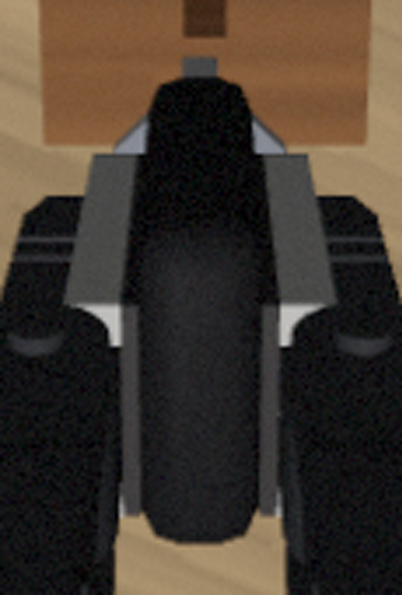

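```bash
python3 - <<'E'
from h import *
W=(KW,TW[:3,3],TW[:3,:3])
for z,x in ((.0361,8),(.0241,8),(.0461,4),(.0461,8),(-.0339,-17),(-.0329,-17),(-.0369,-14)):
    print(z,x,px(W,[[x/1000+o,0,z] for o in (-.001,0,.001)]).round(1)[:,1])
E
```

```text
0.0361 8 [258.7 256.8 254.9]
0.0241 8 [267.4 265.4 263.4]
0.0461 4 [259.4 257.6 255.8]
0.0461 8 [252.1 250.3 248.5]
-0.0339 -17 [399.2 396.7 394.2]
-0.0329 -17 [397.1 394.6 392.2]
-0.0369 -14 [397.8 395.2 392.7]
```

```bash
python3 - <<'E'
from h import *
pi=np.pi; r=[pi,0,3.058]
manip.move_to([.6555,.0784,.22],r)
go([.6555,.0784,.18],r,.1); print(get_time_s(),get_position(),get_joints().round(2),get_contact_force())
_,a,b=snap('wrist','pics/w6.png'); print(list(a),list(b))
cv2.imwrite('pics/e6.png',cv2.resize(cv2.imread('pics/w6.png')[170:290,240:400],None,fx=5,fy=5,interpolation=2))
E
```

```text
24.1333 [0.65547281 0.07825983 0.17996165] [ 0.31  0.69 -0.87  1.49  0.54  1.21  0.86] [ 0.8680677  -0.3790976  -0.26107531]
[np.float64(0.6554728051735035), np.float64(0.0782598320694412), np.float64(0.17996164853098143)] [np.float64(3.141562360031763), np.float64(-0.00034949244239679267), np.float64(3.0577408671867676)]
```

View pics/e6.png

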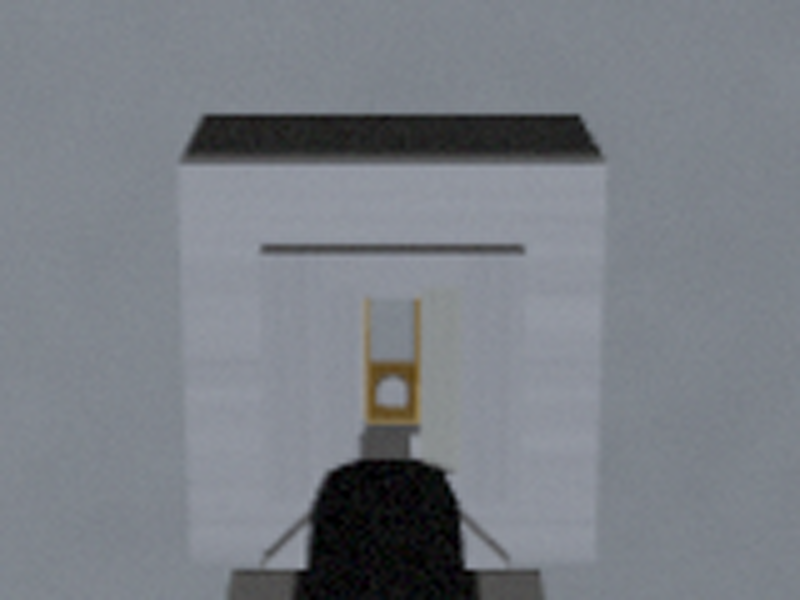

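```bash
python3 - <<'E'
from h import *
W=wcam([.65547281,.07825983,.17996165],[3.14156236,-.00034949,3.05774087])
def c(x,y): return (240+x/5,170+y/5)
b=np.array([w(W,c(*q),.095) for q in [(180,163),(605,163),(595,562),(190,562)]]); print(b.mean(0),np.linalg.norm(np.diff(b,axis=0),axis=1),[np.arctan2(*(v[1::-1])) for v in (b[2]-b[1],b[3]-b[0],b[0]-b[1])])
print('lip far edge',w(W,c(392.5,246),.1),w(W,c(392.5,252),.095))
print('slot far end',w(W,c(392.5,298),.095), 'near',w(W,c(392.5,424),.07))
print('tip',w(W,c(387,425),.180-.036),w(W,c(387,425),.180-.046))
E
```

```text
[0.65615594 0.0784504  0.095     ] [0.05130086 0.05203792 0.05197453] [np.float64(-0.07630930136164456), np.float64(-0.08925457015123482), np.float64(-1.6547667683342726)]
lip far edge [0.63927    0.07983304 0.1       ] [0.64125243 0.07968831 0.095     ]
slot far end [0.64706861 0.07920573 0.095     ] near [0.67209887 0.07722768 0.07      ]
tip [0.64648082 0.07851745 0.144     ] [0.64995389 0.07823823 0.134     ]
```

```bash
python3 - <<'E'
from h import *
pi=np.pi; r=[pi,0,3.058]
t=go([.6560,.0788,.150],r,.08,tol=.0003); print(get_time_s(),get_position())
f0=get_contact_force(); z=.150
while z>.1095:
    z-=.003; z=max(z,.1095); manip.movel([t[0],t[1],z],r,.06); f=get_contact_force()-f0
    p=get_position(); print(round(get_time_s(),2),p.round(4),f.round(1),get_torque().round(2))
    if abs(f[2])>14 or np.hypot(f[0],f[1])>10: break
E
```

```text
25.2083 [0.65566212 0.07854828 0.14947289]
25.46 [0.6556 0.0786 0.1467] [ 1.1 -1.2  0.7] [-0.   -0.01  0.03]
25.71 [0.6555 0.0786 0.1437] [ 1.  -1.1  0.1] [ 0.01 -0.06  0.04]
25.96 [0.6556 0.0786 0.1407] [ 0.9 -0.4  0.4] [ 0.03  0.   -0.02]
26.21 [0.6556 0.0786 0.1378] [ 1.  -0.7 -0.3] [-0.06 -0.04  0.01]
26.46 [0.6556 0.0785 0.1347] [ 0.2 -0.6  0.2] [-0.03  0.05 -0.04]
26.71 [0.6556 0.0786 0.1317] [ 0.7 -0.7  0.4] [-0.    0.01 -0.  ]
26.96 [0.6556 0.0786 0.1288] [ 1.2 -0.3  0.5] [-0.02 -0.02  0.04]
27.21 [0.6556 0.0786 0.1257] [ 0.3 -1.7 -0.9] [-0.    0.02 -0.03]
27.46 [0.6556 0.0786 0.1228] [ 0.4 -1.1 -0.4] [-0.02  0.03 -0.04]
27.71 [0.6556 0.0787 0.1198] [ 0.5  0.  -1. ] [ 0.15 -0.04 -0.04]
27.96 [0.6558 0.0789 0.1172] [ 0.7 -1.2  0.5] [ 0.21 -0.    0.07]
28.21 [0.6564 0.0787 0.1144] [ 3.2 -0.4  1.4] [ 0.   -0.45  0.05]
28.46 [0.6564 0.0785 0.1109] [ 5.4 -0.5 -2.6] [ 0.13 -1.25 -0.04]
28.71 [0.6565 0.0785 0.1101] [ 3.8 -1.5  5.2] [-0.2  -0.83 -0.03]
```

```bash
python3 - <<'E'
from h import *
pi=np.pi; r=[pi,0,3.058]
for x,z in ((.6570,.1095),(.6570,.1080),(.6570,.1070)):
    manip.movel([x,.0788,z],r,.03); manip.sleep(.1); print(get_time_s(),get_position().round(4),get_contact_force().round(1),get_torque().round(2),get_opening(),get_eef_rot())
snap('side','pics/s7.png'); snap('scene','pics/s8.png'); snap('wrist','pics/w7.png')
a=cv2.imread('pics/s7.png')[180:280,300:420];b=cv2.imread('pics/s8.png')[215:315,260:380];d=cv2.imread('pics/w7.png')[160:400,200:440]
cv2.imwrite('pics/e7.png',np.hstack([cv2.resize(x,(266,266),interpolation=2) for x in (a,b,d)]))
E
```

```text
29.0583 [0.6567 0.0785 0.1101] [-1.6 -1.7  8.5] [-0.4   0.16 -0.05] 0.011249123686907857 [-3.14071769e+00 -3.93025507e-04  3.05782880e+00]
29.4083 [0.6568 0.0785 0.11  ] [-5.  -3.9 19.9] [-0.83  1.11 -0.02] 0.01115110786368649 [-3.14037746e+00  4.62071106e-04  3.05774633e+00]
29.7583 [0.6568 0.0786 0.1099] [-7.5 -5.7 27.2] [-1.14  1.74  0.03] 0.011159219374530254 [-3.14013628e+00  9.06661969e-04  3.05770140e+00]
```

View pics/e7.png

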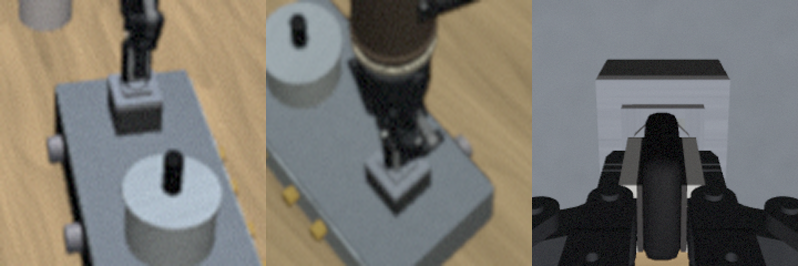

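The key is at a hard stop at the predicted home height. Turning clockwise in steps (yaw decreasing).

```bash
python3 - <<'E'
from h import *
pi=np.pi
fingers.grip(.004,115)
manip.movel([.6566,.0787,.1085],[pi,0,3.058],.03)
for a in (.2,.5,.8,1.1,1.35,1.5,1.6,1.66):
    manip.movel([.6566,.0787,.1085],[pi,0,3.058-a],.1); 
    print(a,round(get_time_s(),2),get_position().round(4),get_eef_rot().round(3),get_contact_force().round(1),get_torque().round(2),round(get_opening(),4))
    if np.linalg.norm(get_contact_force())>40: break
E
```

```text
0.2 30.73 [0.6568 0.0789 0.1101] [-3.142e+00  1.000e-03  2.857e+00] [-2.  -1.8 13.6] [-0.4   0.24 -0.02] 0.0108
0.5 31.18 [0.6568 0.0788 0.1101] [3.142e+00 1.000e-03 2.558e+00] [-1.1 -1.9 14.5] [-0.43  0.4   0.03] 0.0106
0.8 31.62 [0.6566 0.0786 0.11  ] [-3.142e+00  1.000e-03  2.257e+00] [-1.8 -2.5 15.2] [-0.57  0.61 -0.  ] 0.0105
1.1 32.08 [0.6565 0.0785 0.11  ] [-3.142e+00  1.000e-03  1.957e+00] [-3.1 -2.  15.7] [-0.61  0.71  0.07] 0.0107
1.35 32.48 [0.6563 0.0785 0.11  ] [-3.142e+00  1.000e-03  1.707e+00] [-2.5 -2.9 15.1] [-0.62  0.94  0.  ] 0.0107
1.5 32.77 [0.6562 0.0784 0.11  ] [-3.141e+00  1.000e-03  1.557e+00] [-3.8 -2.7 16.7] [-0.63  1.09  0.03] 0.0105
1.6 33.02 [0.6562 0.0784 0.11  ] [-3.141e+00  1.000e-03  1.457e+00] [-4.7 -1.9 17.2] [-0.63  1.06  0.1 ] 0.0107
1.66 33.27 [0.6561 0.0784 0.11  ] [-3.141e+00  1.000e-03  1.397e+00] [-4.6 -2.6 16.7] [-0.63  1.11  0.08] 0.0104
```

```bash
python3 - <<'E'
from h import *
T=[]
for i in range(10): manip.sleep(.05); T.append(np.r_[get_torque(),get_contact_force()])
print(np.mean(T,0).round(3),np.std(T,0).round(3),get_position(),get_eef_rot(),get_time_s(),get_opening())
snap('side','pics/s9.png'); snap('wrist','pics/w9.png')
a=cv2.imread('pics/s9.png')[180:280,300:420];d=cv2.imread('pics/w9.png')[160:410,200:440]
cv2.imwrite('pics/e9.png',np.hstack([cv2.resize(x,(400,400),interpolation=2) for x in (a,d)]))
E
```

```text
[-0.607  1.128  0.078 -4.47  -2.63  17.091] [0.038 0.024 0.035 0.444 0.313 0.495] [0.65610555 0.0784123  0.11002026] [-3.14135538e+00  8.41448012e-04  1.39780175e+00] 33.775 0.010725187007705191
```

View pics/e9.png

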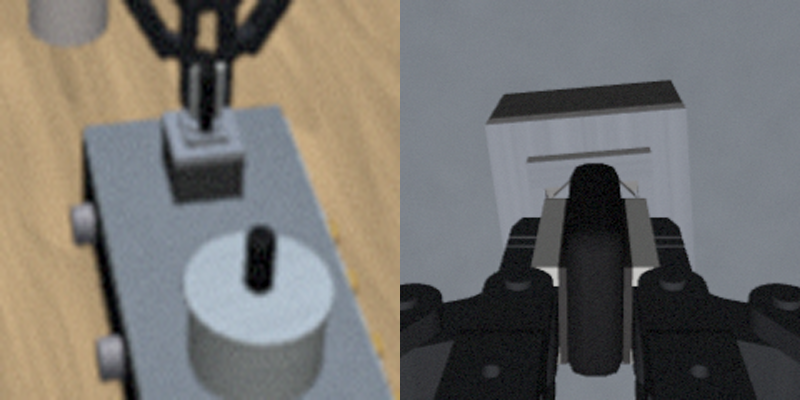

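```bash
python3 - <<'E'
from h import *
print(get_joint_vel().round(4)); finish_job(); print(get_time_s())
E
```

```text
[-0.0008 -0.0009  0.0008 -0.0008  0.0003 -0.0007  0.0005]
the job is handed in; nothing more can be done
the job is handed in; nothing more can be done
```

I closed the can with the cover, pushed the key fully into the lock, turned it clockwise and handed the job in at about 34 s, still gripping it. The hand-in gives no verdict, so the result rests on my own checks.

- **Cover:** It touched down at the height I expected for a seated cover (tool tip at 0.1149 m) and was released without a drop. Pictures afterwards show it level and flush on the can.
- **Key in the lock:** It went in without needing any rocking. It met a hard stop at tool height 0.110 m, against 0.1101 m predicted for home, and pushing with up to 27 N moved it no further.
- **Turn:** I turned the gripper 1.66 rad clockwise, so the plug should be near 1.56 rad after about 0.1 rad of play. The last wrist picture shows the key head still square in the jaws, and the arm was at rest with the grip set to 115 N and about 17 N of downward push.
- **Checks that disagreed:** The measured twist at the end was about 0.08 N m, below the roughly 0.16 N m the spring should give. The reading is noisy (about 0.035 N m) and there was some sideways load, and I saw no slip of the key. I could not read the plug angle directly. Before lowering the cover, the camera estimates of the can's centre differed by about 1–2 mm, but it went in without contact.

The mug, meter and screwdriver were not touched.

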